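# Lower the red bench dog

## Task

The red bench dog is in the way of the next planing job. With closed fingertips, gently press it straight down until its top is flush with the wooden slab, then take the hand away. Leave the blue, yellow and black dogs and everything else on the bench untouched, and do not grip or pull up any dog.

Things in the scene. Friction and masses are not known exactly. Their poses are not given: they have to be found in the camera images.
- slab: thick pale wooden planing slab fixed on the bench, 260 (x) x 440 (y) x 60 (z) mm with dark strips on its two ends. Origin: centre of its underside, on the bench top, so its flat upper face is 60 mm above the origin; x across, y along. Four dog holes lie in a row at x = -60 mm, y = -150, -50, 50 and 150 mm in its frame; which dog stands in which hole varies.
- dog_red: the red bench dog: an upright round plastic peg, 30 mm in diameter, all red, standing 18 to 28 mm proud of the slab. Origin: centre of its flat top face; z up. It slides only vertically in its hole, with about 3 to 4 N of friction, stays where it is left, and comes to a hard stop when its top face is flush (within 1 mm) with the slab's upper face (60 mm above the slab's origin).
- dog_blue: the blue bench dog: an upright round plastic peg, 30 mm in diameter, all blue, standing 18 to 28 mm proud of the slab. Origin: centre of its flat top face; z up. It slides only vertically in its hole with the same friction; leave it alone.
- dog_yellow: the yellow bench dog: an upright round plastic peg, 30 mm in diameter, all yellow, standing 18 to 28 mm proud of the slab. Origin: centre of its flat top face; z up. It slides only vertically in its hole with the same friction; leave it alone.
- dog_black: the black bench dog: an upright round plastic peg, 30 mm in diameter, all black, standing 18 to 28 mm proud of the slab. Origin: centre of its flat top face; z up. It slides only vertically in its hole with the same friction; leave it alone.
- board: loose light plywood-coloured board, 80 (x) x 300 (y) x 22 (z) mm, lying on the slab beside the row of dogs, over 40 mm clear of them. Origin: centre of its underside.
- plane: loose wooden hand plane, 240 (x) x 62 (y) mm, about 115 mm high, standing on the bench to the right of the slab. Origin: centre of its sole.
- hammer: loose hammer lying on the bench to the left of the slab, about 280 mm long along its x. Origin: its underside.
- glue: loose white glue bottle with an orange cap, 60 mm in diameter, 130 mm high, on the bench to the right of the slab, nearer the robot. Origin: centre of its underside.
- jar: loose blue ceramic cup, 72 mm in diameter, 90 mm high, on the bench to the left of the slab, nearer the robot. Origin: centre of its underside.

How it is judged:
By the outcome, as a careful person would: the job done as asked, in the order asked, and still so for the second after the job is handed in, with the robot touching nothing.
It also fails if it takes over 35 s, if anything falls off the work surface, if the arm or the gripper's body presses on something with over 40 N, if the wrist force passes 120 N, or if a joint passes its speed limit or range.

## Robot

A 6-joint arm with a two-finger parallel gripper is mounted at the origin on the work surface. World frame = base frame: x ahead of the robot, y to its left, z up, the work surface at z = 0. Lengths are in m, angles in rad, forces in N, time in s.
With the tool pointing down it reaches from about 0.325 to 0.85 m from the base axis. Payload 15.5 kg.
Tool frame: the origin (TCP) lies at the very end of the fingers, on their centre line; the grasp point (between the pads) lies 19 mm behind it; z points along the fingers, y is the line along which they close (so a half turn about z gives the same grasp; the last joint's range is limited). The gripper opens to 91 mm and grips with 3 to 60 N. Pads are 32 mm wide; open, the fingers measure 118 mm over their backs; the gripper's body (76 mm by 178 mm) begins 60 mm behind the grasp point.
Start: joints at [1.103, 0.494, 1.345, -0, 1.302, -0.096], TCP at [0.228, 0.582, 0.214] pointing down, gripper open.
Joint ranges: [-2.91, 2.91], [-0.82, 2.16], [0.22, 2.67], [-1.22, 4.37], [0.12, 2.79], [-3.08, 3.08]. Speed limits (rad/s): [1.89, 1.89, 2.57, 3.01, 3.01, 3.01].

## Interface

Orientations are given as a rotation vector (axis times angle).
In Python, from rig import manip, optics gives the robot as it stands. The module is installed in compiled form; this text tells all that it offers.
- The arm moves only by the tool carry_out, never from a script. Its argument "rows" is a list of rows, each a list of 3 entries, a list of its own where there are three numbers: the turn, a rotation vector about the tool's x, y, z in rad, then the shift along the tool's x, y, z in m, then the opening, from -1 (shut) to 1 (fully open). In form: [[[rx, ry, rz], [tx, ty, tz], jaw], ...]. A call has exactly 10 rows; each row is the pose to reach, as a shift and turn from the pose commanded when the call began, along the tool's axes at that moment; what a row does not reach only later rows make up. A row lasts 1/10 s, in which the tool goes at most 50 mm and 8.59 degrees, less where a joint would pass 70% of its speed; a pose out of reach is approached as far as the arm can. A call with a gripper value outside its range is refused whole. The fingers move at their own pace and stop on an object; "squeeze" is the grip in N (left out, the last holds). Time passes only in rows, so rows that repeat a pose let the fingers close, or fill a call up. It gives the time, the measured TCP pose, the force, the opening and the grip force at its end, in the units of the state.
- manip.read_state(): the state, without advancing time (a new reading comes with each control period).
- optics.snapshot(name): name is "scene" or "top" or "wrist"; returns a dict with "img" (400x640x3 uint8, red, green, blue), "intrinsics" (3x3 intrinsics, pixels), "k1" (the pictures are not rectified: a ray, as slopes to the right and down, at radius r is drawn at 1 + k1 r^2 times it, then the intrinsics apply), "eye" and "attitude" of the camera in the world; the wrist camera has in their place "hand_eye" (4x4, takes a point from camera to tool coordinates, whose origin is the TCP and whose axes are the flange's). Camera axes: x right, y up, looking along -z (the intrinsics and any distortion apply to the point x, -y, -z); pixel columns grow to the right and rows downward; lengths in m; the calibration is good to about 2 mm. A picture is of the moment at which its call begins: read the wrist's pose just before it. There is no depth.
- manip.sign_off(): hands the job in; it is judged then, once.
The state is a dict: "time_s": time; "qpos": joint angles; "qd": joint speeds; "effort": joint torques, N m; "tcp_pos": TCP position; "tool_rot": TCP orientation; "wrist_force": force on the tool from outside, world axes, zero at the start; "moment": the same for the moment, N m; "gripper_width": finger opening in m; "grasp_force": force on a finger pad.
Only numpy, scipy, OpenCV 4.12 (cv2) and the standard library are available. Lean on these libraries where they do the work, as an engineer would, in place of code of your own. Each camera call takes 0.05 s, during which the arm holds its last target. There are 200 camera calls.

## Working session

There is one attempt and no reset: what is moved stays moved. The work goes in short steps, Python scripts to look and compute and a tool call to move; the robot and the scene stay as the last step left them, time stands still between calls to the robot, and variables do not carry over. Pictures are saved under pics/ and viewed, at most 10 in all, crops included, and the job is handed in when it is done.

Besides the shell and the picture viewer there is one more tool, called as a command line: name --argument value ..., lists and objects as JSON in quotes. carry_out: Moves the arm, as the interface text tells. Its arguments: {"type":"object","properties":{"rows":{"type":"array"},"squeeze":{"type":"number"}},"required":["rows"]}

```bash
mkdir -p pics
cat > h.py <<'E'
import numpy as np,cv2
from rig import manip,optics
from scipy.spatial.transform import Rotation as R
def rot(a):
    a=np.array(a,float)
    return a if a.shape==(3,3) else (R.from_rotvec(a).as_matrix() if a.size==3 else R.from_quat(a).as_matrix())
def ray(s,u,v):
    d=cv2.undistortPoints(np.array([[[u,v]]],float),np.array(s["intrinsics"],float),np.array([s["k1"],0,0,0,0],float))[0,0]
    return np.array(s["eye"],float),rot(s["attitude"])@np.array([d[0],-d[1],-1])
def onplane(s,u,v,z):
    e,d=ray(s,u,v); return e+d*(z-e[2])/d[2]
def red(img):
    h=cv2.cvtColor(img,cv2.COLOR_RGB2HSV)
    return (((h[...,0]<6)|(h[...,0]>174))&(h[...,1]>150)&(h[...,2]>60)).astype(np.uint8)
E
python3 - <<'E'
from h import *
st=manip.read_state();print({k:np.round(v,3) for k,v in st.items()})
for n in("top","scene"):
    s=optics.snapshot(n);cv2.imwrite(f"pics/{n}.png",s["img"][...,::-1])
    print(n,np.round(s["eye"],3),np.round(s["attitude"],3).tolist(),s["k1"])
    _,_,a,c=cv2.connectedComponentsWithStats(red(s["img"]))
    for A,C in zip(a,c):
        if 20<A[4]<50000: print(A,C,onplane(s,*C,.082))
E
```

```text
{'time_s': np.float64(0.0), 'qpos': array([ 1.102,  0.494,  1.346,  0.   ,  1.302, -0.095]), 'qd': array([ 0.   , -0.   ,  0.001, -0.   , -0.001, -0.001]), 'effort': array([-1.0000e-03, -8.7881e+01, -3.8186e+01,  7.1000e-02,  5.3000e-02,
       -0.0000e+00]), 'tcp_pos': array([0.227, 0.582, 0.213]), 'tool_rot': array([-5.820e-01, -3.087e+00,  2.000e-03]), 'wrist_force': array([-0.118,  0.405,  0.405]), 'moment': array([0.038, 0.001, 0.004]), 'grasp_force': np.float64(0.0), 'gripper_width': np.float64(0.091)}
top [0.219 0.011 1.779] [0.126, -0.147, -1.587] -0.1392222669287083
[265 205   9  10  65] [268.93846154 209.46153846] [0.50970004 0.17260682 0.082     ]
scene [ 1.176 -0.594  1.091] [0.665, 0.288, 0.813] -0.02407817318775274
[346 169   9  11  80] [350.3125 174.175 ] [0.51977544 0.16546131 0.082     ]
```

View pics/top.png

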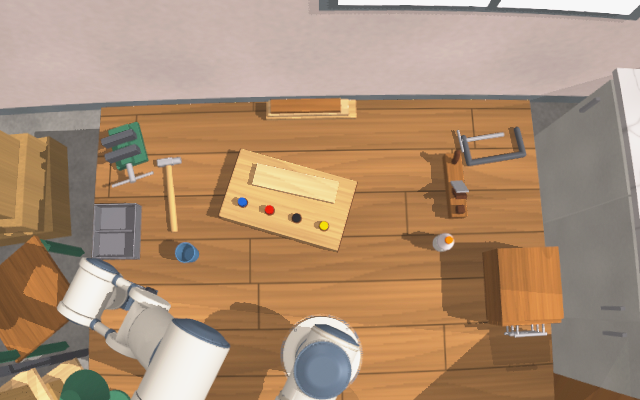

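View pics/scene.png

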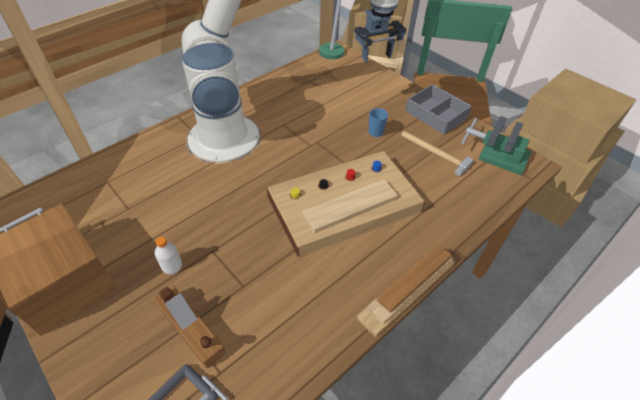

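The top view shows red at (269,209), between blue (242,202) and black (297,218). The scene view shows red at (350,174). Next I'll work out the move to hover above it.

Run:
```python
from h import *
st=manip.read_state();T=rot(st["tool_rot"]);print(np.round(T,3))
print("shift",T.T@(np.array([.513,.17,.20])-st["tcp_pos"]))
print(np.round(optics.snapshot("wrist")["hand_eye"],3))
```

```text
[[-0.931  0.364 -0.001]
 [ 0.364  0.931 -0.001]
 [ 0.    -0.001 -1.   ]]
shift [-0.41587625 -0.27949331  0.01366241]
[[ 0.     0.965  0.262  0.074]
 [ 1.    -0.    -0.001  0.001]
 [-0.001  0.262 -0.965 -0.17 ]
 [ 0.     0.     0.     1.   ]]
```

carry_out --rows '[[[0,0,0],[-0.042,-0.028,0],-1],[[0,0,0],[-0.083,-0.056,0],-1],[[0,0,0],[-0.125,-0.084,0],-1],[[0,0,0],[-0.166,-0.112,0],-1],[[0,0,0],[-0.208,-0.14,0],-1],[[0,0,0],[-0.25,-0.168,0],-1],[[0,0,0],[-0.291,-0.196,0],-1],[[0,0,0],[-0.333,-0.224,0],-1],[[0,0,0],[-0.374,-0.252,0],-1],[[0,0,0],[-0.416,-0.279,0],-1]]' --squeeze 5

```text
time_s: 1.15
tcp_pos: [0.5136, 0.1695, 0.2139]
tool_rot: [-0.582, -3.087, 0.0]
wrist_force: [-0.1, 0.8, 0.2]
gripper_width: 0.0139
grasp_force: 0.0
```

carry_out --rows '[[[0,0,0],[0,0,0],-1],[[0,0,0],[0,0,0],-1],[[0,0,0],[0,0,0],-1],[[0,0,0],[0,0,0],-1],[[0,0,0],[0,0,0],-1],[[0,0,0],[0,0,0],-1],[[0,0,0],[0,0,0],-1],[[0,0,0],[0,0,0],-1],[[0,0,0],[0,0,0],-1],[[0,0,0],[0,0,0],-1]]'

```text
time_s: 2.15
tcp_pos: [0.5129, 0.1715, 0.2139]
tool_rot: [0.582, 3.087, 0.0]
wrist_force: [-0.2, 0.9, 0.5]
gripper_width: 0.0004
grasp_force: 0.0
```

```bash
cat >> h.py <<'E'
def wrist():
    st=manip.read_state();s=optics.snapshot("wrist");T=np.eye(4);T[:3,:3]=rot(st["tool_rot"]);T[:3,3]=st["tcp_pos"]
    M=T@np.array(s["hand_eye"]);s["eye"]=M[:3,3];s["attitude"]=M[:3,:3];return st,s
E
python3 - <<'E'
from h import *
st,s=wrist();cv2.imwrite("pics/w1.png",s["img"][...,::-1])
_,_,a,c=cv2.connectedComponentsWithStats(red(s["img"]))
for A,C in zip(a,c):
    if 50<A[4]<90000: print(A,C,onplane(s,*C,.083))
print(st["tcp_pos"],st["qpos"])
E
```

```text
[310 178  29  31 685] [323.90218978 192.65985401] [0.5109534  0.17567038 0.083     ]
[0.51293064 0.17147759 0.2139254 ] [ 2.12205070e-01  3.75535613e-01  1.55358357e+00 -7.81528702e-07
  1.21243160e+00 -9.85805494e-01]
```

View pics/w1.png

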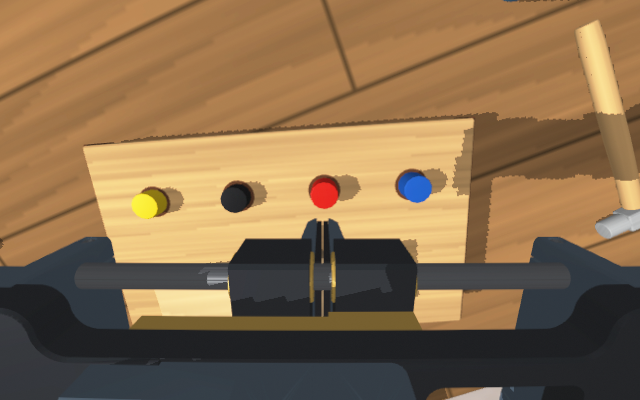

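The wrist view shows red at (324,193), with black at (236,198), blue at (413,186) and the closed fingertips at (323,220). I'll refine the red top face using brightness.

Run:
```python
from h import *
st,s=wrist();m=red(s["img"]);v=s["img"].max(2)
t,_=cv2.threshold(v[m>0].reshape(-1,1),0,255,cv2.THRESH_OTSU);print(t)
top=(m>0)&(v>t);c=max(cv2.findContours(top.astype(np.uint8),cv2.RETR_EXTERNAL,cv2.CHAIN_APPROX_NONE)[0],key=cv2.contourArea)
e=cv2.fitEllipse(c);print(e,top.sum(),m.sum())
T=rot(st["tool_rot"])
for z in(.078,.083,.088):
    p=onplane(s,*e[0],z);a=onplane(s,e[0][0]-e[1][0]/2,e[0][1],z);b=onplane(s,e[0][0]+e[1][0]/2,e[0][1],z)
    print(z,p,"diam",np.linalg.norm(a-b),"shift",T.T@(p-st["tcp_pos"]))
```

```text
185.0
((323.7503662109375, 194.87115478515625), (25.30717658996582, 26.5762939453125), 105.47879791259766) 564 686
0.078 [0.51426417 0.17418164 0.078     ] diam 0.027663996190951518 shift [-0.00027623  0.00305555  0.13590435]
0.083 [0.51312224 0.17459335 0.083     ] diam 0.027211949406244634 shift [0.00093726 0.00302291 0.13090436]
0.088 [0.51198032 0.17500507 0.088     ] diam 0.026759902621537775 shift [0.00215075 0.00299027 0.12590437]
```

carry_out --rows '[[[0,0,0],[0.001,0.003,0.01],-1],[[0,0,0],[0.001,0.003,0.03],-1],[[0,0,0],[0.001,0.003,0.05],-1],[[0,0,0],[0.001,0.003,0.07],-1],[[0,0,0],[0.001,0.003,0.085],-1],[[0,0,0],[0.001,0.003,0.1],-1],[[0,0,0],[0.001,0.003,0.11],-1],[[0,0,0],[0.001,0.003,0.115],-1],[[0,0,0],[0.001,0.003,0.115],-1],[[0,0,0],[0.001,0.003,0.115],-1]]'

```text
time_s: 3.25
tcp_pos: [0.5133, 0.1747, 0.0993]
tool_rot: [0.582, 3.087, 0.0]
wrist_force: [0.8, -0.6, -0.5]
gripper_width: 0.0005
grasp_force: 0.0
```

Run:
```python
from h import *
st,s=wrist();cv2.imwrite("pics/w2.png",s["img"][100:340,160:480,::-1]);print(st["tcp_pos"],st["wrist_force"])
```

```text
[0.51332262 0.17472386 0.09927757] [ 0.845505   -0.56613743 -0.50958528]
```

View pics/w2.png

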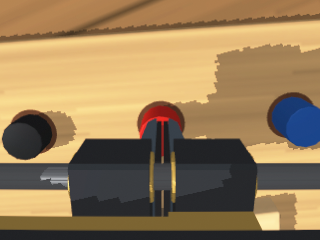

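The fingertips sit over the red dog at crop (161,120), and both neighbours are clear. I'll press slowly.

carry_out --rows '[[[0,0,0],[0,0,0.002],-1],[[0,0,0],[0,0,0.004],-1],[[0,0,0],[0,0,0.006],-1],[[0,0,0],[0,0,0.008],-1],[[0,0,0],[0,0,0.01],-1],[[0,0,0],[0,0,0.012],-1],[[0,0,0],[0,0,0.014],-1],[[0,0,0],[0,0,0.016],-1],[[0,0,0],[0,0,0.018],-1],[[0,0,0],[0,0,0.02],-1]]'

```text
time_s: 4.3
tcp_pos: [0.5131, 0.1746, 0.0788]
tool_rot: [0.582, 3.087, 0.0]
wrist_force: [-1.7, -0.2, 3.0]
gripper_width: 0.0002
grasp_force: 1.4
```

carry_out --rows '[[[0,0,0],[0,0,0.002],-1],[[0,0,0],[0,0,0.004],-1],[[0,0,0],[0,0,0.006],-1],[[0,0,0],[0,0,0.008],-1],[[0,0,0],[0,0,0.01],-1],[[0,0,0],[0,0,0.012],-1],[[0,0,0],[0,0,0.014],-1],[[0,0,0],[0,0,0.015],-1],[[0,0,0],[0,0,0.016],-1],[[0,0,0],[0,0,0.016],-1]]'

```text
time_s: 5.3
tcp_pos: [0.5131, 0.1746, 0.0628]
tool_rot: [-0.582, -3.087, 0.0]
wrist_force: [-0.4, -0.1, -0.9]
gripper_width: 0.0005
grasp_force: 0.0
```

carry_out --rows '[[[0,0,0],[0,0,0.0003],-1],[[0,0,0],[0,0,0.0006],-1],[[0,0,0],[0,0,0.0009],-1],[[0,0,0],[0,0,0.0012],-1],[[0,0,0],[0,0,0.0015],-1],[[0,0,0],[0,0,0.0018],-1],[[0,0,0],[0,0,0.002],-1],[[0,0,0],[0,0,0.0022],-1],[[0,0,0],[0,0,0.0024],-1],[[0,0,0],[0,0,0.0024],-1]]'

```text
time_s: 6.3
tcp_pos: [0.5131, 0.1746, 0.061]
tool_rot: [0.582, 3.087, 0.0]
wrist_force: [-2.3, -1.6, 13.0]
gripper_width: 0.0006
grasp_force: 6.5
```

carry_out --rows '[[[0,0,0],[0,0,0.0001],-1],[[0,0,0],[0,0,0.0002],-1],[[0,0,0],[0,0,0.0003],-1],[[0,0,0],[0,0,0.0004],-1],[[0,0,0],[0,0,0.0005],-1],[[0,0,0],[0,0,0.0005],-1],[[0,0,0],[0,0,0.0005],-1],[[0,0,0],[0,0,0.0005],-1],[[0,0,0],[0,0,0.0005],-1],[[0,0,0],[0,0,0.0005],-1]]'

```text
time_s: 7.3
tcp_pos: [0.5132, 0.1746, 0.0609]
tool_rot: [0.582, 3.087, 0.0]
wrist_force: [-5.4, -1.9, 22.5]
gripper_width: 0.0005
grasp_force: 11.2
```

The force rises with no travel, so this is the hard stop. Retreating straight up, fingers closed.

carry_out --rows '[[[0,0,0],[0,0,-0.002],-1],[[0,0,0],[0,0,-0.008],-1],[[0,0,0],[0,0,-0.02],-1],[[0,0,0],[0,0,-0.04],-1],[[0,0,0],[0,0,-0.06],-1],[[0,0,0],[0,0,-0.08],-1],[[0,0,0],[0,0,-0.1],-1],[[0,0,0],[0,0,-0.12],-1],[[0,0,0],[0,0,-0.14],-1],[[0,0,0],[0,0,-0.15],-1]]'

```text
time_s: 8.3
tcp_pos: [0.5136, 0.1747, 0.2123]
tool_rot: [0.582, 3.085, 0.002]
wrist_force: [0.7, 0.4, 0.1]
gripper_width: 0.0008
grasp_force: 0.0
```

Run:
```python
from h import *
st,s=wrist();cv2.imwrite("pics/w3.png",s["img"][...,::-1]);m=red(s["img"]);n,_,a,c=cv2.connectedComponentsWithStats(m)
i=1+a[1:,4].argmax();print(a[i],c[i],[onplane(s,*c[i],z) for z in(.06,.083)],st["tcp_pos"],st["wrist_force"])
```

```text
[308 178  26  26 517] [320.62282398 190.3172147 ] [array([0.51282773, 0.17482991, 0.06      ]), array([0.50796514, 0.176811  , 0.083     ])] [0.51363975 0.17474853 0.21234194] [0.68816223 0.42218538 0.13413665]
```

View pics/w3.png

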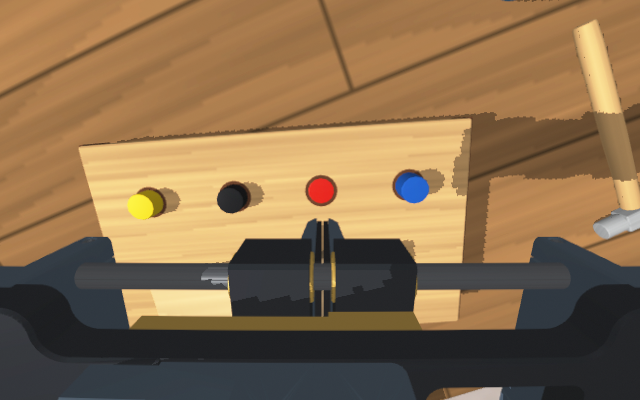

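The red dog at (321,190) is a flat disc centred in its hole, with no side face or shadow. The other three still stand proud. Handing in.

```bash
python3 -c "
from rig import manip;print(manip.sign_off())"
```

```text
the job is handed in; nothing more can be done
None
```

The red dog is pressed flush to its hard stop, the hand is clear above it, no other object was touched, and the job is handed in (about 8 s used, 22.5 N highest reading).

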